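# Refit the guide rollers on the wire straightener in reverse order

## Robot

A 6-joint arm with a two-finger parallel gripper is mounted at the origin on the work surface. World frame = base frame: x ahead of the robot, y to its left, z up, the work surface at z = 0. Lengths are in m, angles in degrees, forces in N, time in s.
With the tool pointing down it reaches from about 0.325 to 0.775 m from the base axis. Payload 5.5 kg.
Tool frame: the origin (TCP) lies between the finger pads; the fingertips stand 8 mm ahead of it and the grasp point (between the pads) lies 11 mm behind it; z points along the fingers, y is the line along which they close (so a half turn about z gives the same grasp; the last joint's range is limited). The gripper opens to 88 mm and grips with 3 to 60 N. Pads are 20 mm wide; open, the fingers measure 115 mm over their backs; the gripper's body (75 mm by 178 mm) begins 61 mm behind the grasp point.
Start: joints at [-3.249, 5.22, 70.514, -0, 104.267, -3.249], TCP at [0.6, -0, 0.231] pointing down, gripper open.
Joint ranges: [-164.24, 164.24], [-49.07, 125.15], [9.68, 141.18], [-86.29, 266.29], [3.28, 154.24], [-151.56, 151.56]. Speed limits (degrees/s): [147.25, 147.25, 172.46, 180, 180, 180].

## Interface

Orientations are given as a 3x3 rotation matrix whose columns are the frame's x, y, z axes.
In Python, from bench import robot gives the robot as it stands. The module is installed in compiled form; this text tells all that it offers.
- The arm moves only by the tool play_rows, never from a script. Its argument "commands" is a list of rows, each a list of 7 numbers: the turn, a rotation vector about the tool's x, y, z in rad, then the shift along the tool's x, y, z in m, then the finger opening in m, from 0 to 0.0878. In form: [[rx, ry, rz, dx, dy, dz, jaw], ...]. A call has 1 to 5 rows; each row is the pose to reach, as a shift and turn from the pose commanded when the call began, along the tool's axes at that moment; what a row does not reach only later rows make up. A row lasts 1/8 s, in which the tool goes at most 62.5 mm and 10.7 degrees, less where a joint would pass 70% of its speed; a pose out of reach is approached as far as the arm can. A call with a gripper value outside its range is refused whole. The fingers move at their own pace and stop on an object; the grip force is fixed at half the most. Time passes only in rows, so rows that repeat a pose let the fingers close. It gives the time, the measured TCP pose, the force, the opening and the grip force at its end, in the units of the state.
- robot.observe(): the state, without advancing time (a new reading comes with each control period).
- robot.snapshot(name): name is "scene" or "side" or "wrist"; returns the picture (400x640x3 uint8, blue, green, red); there is no depth.
- robot.camera_model(name): a dict with "fx", "fy", "cx", "cy" (pixels), "rvec" (rotation vector, rad) and "tvec" (3), from world to camera coordinates, as OpenCV has them. Camera axes: x right, y down, z forward; pixel columns grow to the right and rows downward; lengths in m; the calibration is good to about 2 mm. A picture is of the moment at which its call begins: read the wrist's pose just before it. camera_model takes no time and is no camera call; for the wrist camera it gives the pose at the moment of the call.
- robot.finish_job(): hands the job in; it is judged then, once.
The state is a dict: "time_s": time; "q": joint angles; "qvel": joint speeds; "joint_efforts": joint torques, N m; "ee_pos": TCP position; "eef_rot": TCP orientation; "force": force on the tool from outside, world axes, zero at the start; "torque": the same for the moment, N m; "gripper_width": finger opening in m; "finger_force": force on a finger pad.
Only numpy, scipy, OpenCV 4.12 (cv2) and the standard library are available. Lean on these libraries where they do the work, as an engineer would, in place of code of your own. Each camera call takes 0.05 s, during which the arm holds its last target. There are 200 camera calls.

## Task

Move the four guide rollers from the grey storage rack onto the studs of the white straightener cassette, in reverse order: the roller beside the rack's black end block goes on the stud farthest from the cassette's brass wire guide, the next one on the next stud, and so on, so that the roller farthest from the end block ends up beside the wire guide. Leave every roller upright and fully down on its stud.

Things in the scene. Friction and masses are not known exactly. Their poses are not given: they have to be found in the camera images.
- rack: Storage rack, fixed: grey bed 270 x 66 mm, 30 mm high; four posts in a row along its x axis at x = +90, +30, -30, -90 mm, y = 0, each with a roller at the start. Origin on the row's middle at table height, z up. +x points to the end with the upright black end block (60 mm wide, at x = 131 to 145 mm, top 64 mm above the table). It may stand on either side, at any yaw.
- cassette: Straightener cassette, fixed: white bed 270 x 66 mm, 30 mm high; four empty studs along its x axis at x = +90, +30, -30, -90 mm, y = 0. Stud: round seat, diameter 34, top 38 mm above the table, with a pointed 10 mm pin 16 mm higher. Origin on the row's middle at table height, z up. +x points to the wire guide (pillar with brass tube, x = 129 to 153, top 60 mm above the table). Either side, any yaw.
- sleeve_mid (a point): slim plain guide roller, bright steel tube: outer diameter 40 mm, 40 mm tall, straight-through bore 25 mm. Point on its axis, half-way up; z along the axis. Loose, standing upright on one of the rack's posts. Seated on a cassette stud this point is 58 mm above the table.
- spool_mid (a point): tall two-flanged guide roller of aluminium, a waist between its flanges: outer diameter 44 mm (waist 35 mm, over the middle third of its height), 44 mm tall, straight-through bore 25 mm. Point on its axis, half-way up; z along the axis. Loose, standing upright on one of the rack's posts. Seated on a cassette stud this point is 60 mm above the table.
- grooved_mid (a point): wide guide roller of dark steel with a groove round its middle: outer diameter 48 mm (waist 40 mm, over the middle third of its height), 36 mm tall, straight-through bore 25 mm. Point on its axis, half-way up; z along the axis. Loose, standing upright on one of the rack's posts. Seated on a cassette stud this point is 56 mm above the table.
- disc_mid (a point): broad low guide roller of black plastic, plain rim: outer diameter 52 mm, 32 mm tall, straight-through bore 25 mm. Point on its axis, half-way up; z along the axis. Loose, standing upright on one of the rack's posts. Seated on a cassette stud this point is 54 mm above the table.
- post_sleeve: The rack post (fixed) that carries the sleeve roller at the start, so it marks that roller's first place in the row; which of the four it is varies. Same shape as the cassette's studs: seat of diameter 34 mm, 10 mm pin 16 mm high. Origin at the centre of its foot, on the rack bed 30 mm above the table; the seat is 8 mm higher.
- post_spool: The rack post (fixed) that carries the spool roller at the start, so it marks that roller's first place in the row; which of the four it is varies. Same shape as the cassette's studs: seat of diameter 34 mm, 10 mm pin 16 mm high. Origin at the centre of its foot, on the rack bed 30 mm above the table; the seat is 8 mm higher.
- post_grooved: The rack post (fixed) that carries the grooved roller at the start, so it marks that roller's first place in the row; which of the four it is varies. Same shape as the cassette's studs: seat of diameter 34 mm, 10 mm pin 16 mm high. Origin at the centre of its foot, on the rack bed 30 mm above the table; the seat is 8 mm higher.
- post_disc: The rack post (fixed) that carries the disc roller at the start, so it marks that roller's first place in the row; which of the four it is varies. Same shape as the cassette's studs: seat of diameter 34 mm, 10 mm pin 16 mm high. Origin at the centre of its foot, on the rack bed 30 mm above the table; the seat is 8 mm higher.

How it is judged:
By the outcome, as a careful person would: the job done as asked, in the order asked, and still so for the second after the job is handed in, with the robot touching nothing.
It also fails if it takes over 128 s, if anything falls off the work surface, if the arm or the gripper's body presses on something with over 40 N, if the wrist force passes 120 N, or if a joint passes its speed limit or range.

## Working session

There is one attempt and no reset: what is moved stays moved. The work goes in short steps, Python scripts to look and compute and a tool call to move; the robot and the scene stay as the last step left them, time stands still between calls to the robot, and variables do not carry over. Pictures are saved under pics/ and viewed, at most 14 in all, crops included, and the job is handed in when it is done.

Besides the shell and the picture viewer there is one more tool, called as name([rows], argument=value, ...), one row to a line, values as JSON. play_rows: Moves the arm, as the interface text tells. Its arguments: {"type":"object","properties":{"commands":{"type":"array"}},"required":["commands"]}

```bash
mkdir -p pics; python3 - <<'E'
from bench import robot
import cv2
s=robot.observe(); print(s['time_s'],s['ee_pos'],s['eef_rot'],s['force'],s['gripper_width'])
for n in ("scene","side","wrist"):
    m=robot.camera_model(n); print(n,{k:(v if isinstance(v,(int,float)) else list(map(lambda x:round(float(x),4),v))) for k,v in m.items()})
    cv2.imwrite(f"pics/{n}0.png",robot.snapshot(n))
E
```

```text
0.0 [5.99707880e-01 3.76571848e-05 2.29503777e-01] [[-2.49827940e-05  9.99998083e-01 -1.95794075e-03]
 [ 9.99999990e-01  2.52500038e-05  1.36450307e-04]
 [ 1.36499484e-04 -1.95793733e-03 -9.99998074e-01]] [ 0.07834316 -0.95759154  0.180646  ] 0.08788022033884121
scene {'fx': 400.7551327868451, 'fy': 400.7551327868451, 'cx': 335.9895468618658, 'cy': 206.57304205572552, 'rvec': [2.0865, 1.4221, -0.5221], 'tvec': [-0.1726, -0.3417, 1.3556]}
side {'fx': 491.6767617644568, 'fy': 491.6767617644568, 'cx': 322.29839460123935, 'cy': 192.77650196947198, 'rvec': [2.1079, -0.0834, 0.0479], 'tvec': [-0.5149, 0.0803, 0.9706]}
wrist {'fx': 324.2934014369993, 'fy': 324.2934014369993, 'cx': 313.74147535361135, 'cy': 200.84540895073732, 'rvec': [-2.8492, 0.0013, 0.0025], 'tvec': [-0.5999, -0.0326, 0.3916]}
```

View pics/scene0.png

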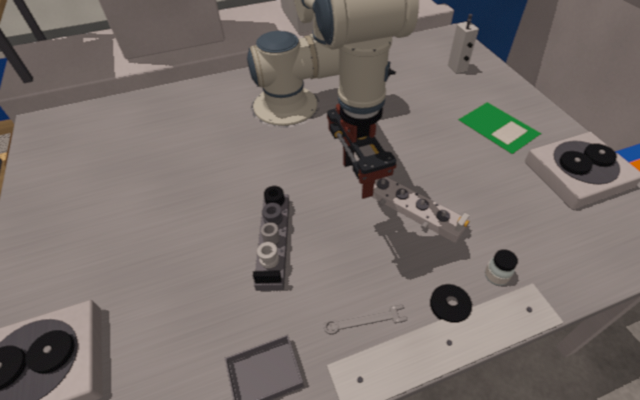

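View pics/side0.png

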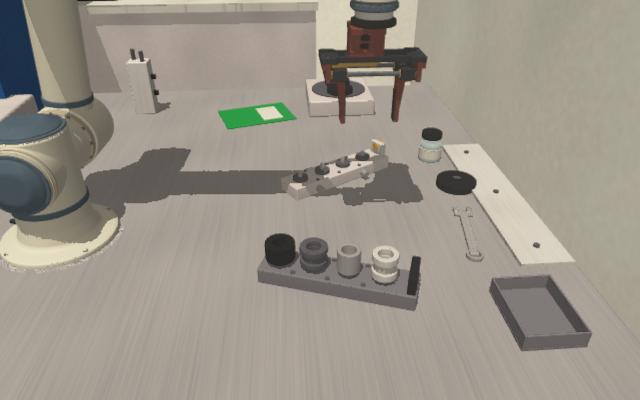

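The scene view shows the rack at about (270,240), with its black end block at (267,277). From the block the order is spool, sleeve, grooved, disc. The cassette studs run from (383,184) to (443,215), with the brass guide at (463,220). Next I'll get rough positions from rays across both views.

```bash
cat > h.py <<'E'
import numpy as np, cv2
from bench import robot
def ray(m,px):
    R=cv2.Rodrigues(np.array(m['rvec'],float))[0]; t=np.array(m['tvec'],float)
    d=np.array([(px[0]-m['cx'])/m['fx'],(px[1]-m['cy'])/m['fy'],1.0])
    return -R.T@t, R.T@d
def onplane(m,px,z):
    o,d=ray(m,px); return o+d*(z-o[2])/d[2]
def proj(m,P):
    return cv2.projectPoints(np.atleast_2d(np.array(P,float)),np.array(m['rvec'],float),np.array(m['tvec'],float),
      np.array([[m['fx'],0,m['cx']],[0,m['fy'],m['cy']],[0,0,1]]),None)[0][:,0]
E
python3 - <<'E'
from h import *
sc=robot.camera_model('scene'); sd=robot.camera_model('side')
for nm,p,q,z in [('disc',(274,192),(280,241),.070),('groov',(272,211),(314,244),.074),('sleeve',(270,229),(349,249),.078),('spool',(267,250),(386,254),.082),
  ('c1',(383,184),(300,176),.04),('c2',(402,193),(322,168),.04),('c3',(422,204),(343,161),.04),('c4',(443,215),(362,155),.04)]:
    print(nm,onplane(sc,p,z).round(4),onplane(sd,q,z).round(4))
a=cv2.imread('pics/scene0.png')
b=cv2.imread('pics/side0.png')
A=cv2.resize(a[165:295,240:480],None,fx=3.3,fy=3.3,interpolation=2)
cv2.imwrite('pics/crop1.png',A)
E
```

```text
disc [ 0.4292 -0.1494  0.07  ] [ 0.4324 -0.1542  0.07  ]
groov [ 0.4905 -0.171   0.074 ] [ 0.4889 -0.1724  0.074 ]
sleeve [ 0.5442 -0.1901  0.078 ] [ 0.5445 -0.1957  0.078 ]
spool [ 0.6007 -0.2118  0.082 ] [ 0.6008 -0.2185  0.082 ]
c1 [0.4817 0.1323 0.04  ] [0.4768 0.1252 0.04  ]
c2 [0.529  0.1644 0.04  ] [0.5284 0.159  0.04  ]
c3 [0.5813 0.1945 0.04  ] [0.5802 0.19   0.04  ]
c4 [0.6321 0.2255 0.04  ] [0.6293 0.2177 0.04  ]
```

View pics/wrist0.png

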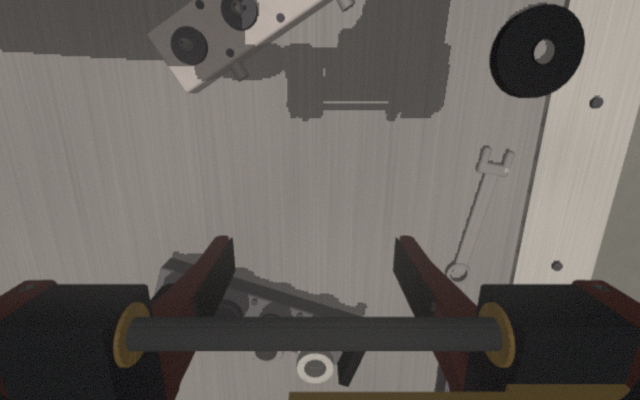

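View pics/crop1.png

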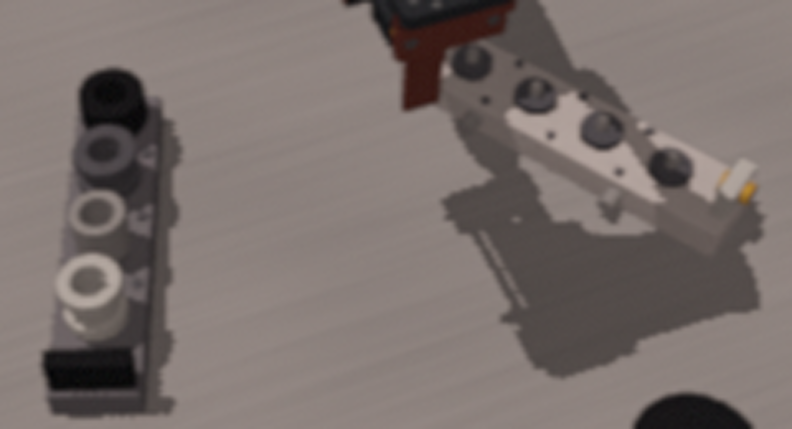

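The views agree to within 5 mm, and both rows come out about 180 mm long. The rack yaw is about -20.5° and the cassette yaw about 31.4°. The wrist camera sees well below the TCP, so I'll move over the cassette for a close look first.

play_rows([
  [0, 0, 0, 0.1, -0.04, 0, 0.0878],
  [0, 0, 0, 0.1, -0.04, 0, 0.0878],
  [0, 0, 0, 0.1, -0.04, 0, 0.0878],
  [0, 0, 0, 0.1, -0.04, 0, 0.0878],
])

```text
time_s: 0.65
ee_pos: [0.5601, 0.0997, 0.2304]
eef_rot: [[-0.0, 1.0, -0.0], [1.0, 0.0, -0.001], [-0.001, -0.0, -1.0]]
force: [0.8, 0.1, -0.1]
gripper_width: 0.0883
finger_force: 0.0
```

```bash
cat >> h.py <<'E'
def goto(x,y,z,yaw=None):
    """shift/turn in tool axes from the measured pose to TCP (x,y,z), tool y at yaw (deg), pointing down"""
    from scipy.spatial.transform import Rotation as Ro
    s=robot.observe(); R=np.array(s['eef_rot']); p=np.array(s['ee_pos'])
    d=R.T@(np.array([x,y,z])-p)
    if yaw is None: r=np.zeros(3)
    else:
        a=np.radians(yaw); ty=np.array([np.cos(a),np.sin(a),0]); tz=np.array([0,0,-1.]); tx=np.cross(ty,tz)
        r=Ro.from_matrix(R.T@np.c_[tx,ty,tz]).as_rotvec()
    print('t',round(s['time_s'],2),'p',p.round(4),'move r',r.round(3),'d',d.round(4),'F',np.round(s['force'],1),'w',round(s['gripper_width'],4))
E
python3 - <<'E'
from h import *
m=robot.camera_model('wrist'); im=robot.snapshot('wrist'); cv2.imwrite('pics/w1.png',im)
print(proj(m,[[.479,.129,.038],[.5287,.162,.038],[.5807,.192,.038],[.6307,.222,.038]]).round(1))
s=robot.observe();print(s['ee_pos'])
E
```

```text
[[237.3 153.7]
 [282.9 121.9]
 [333.5  91.4]
 [384.8  59.2]]
[0.56023424 0.09925686 0.23037989]
```

View pics/w1.png

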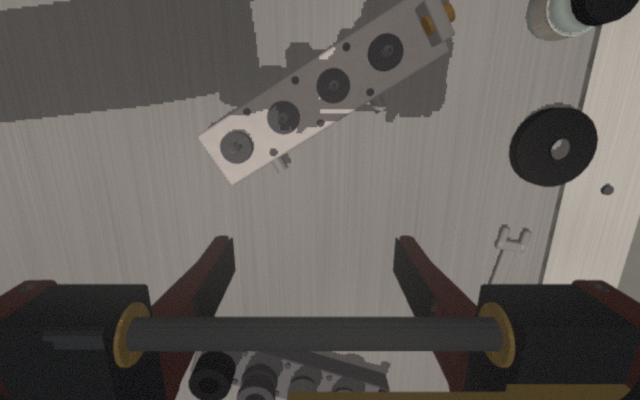

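Picture w1 shows the four empty seats at about (236,147), (283,117), (333,86) and (385,52), with the brass guide at (428,22). I'll refine those centres, then move to the rack.

```bash
cat >> h.py <<'E'
def rowfit(pts,s):
    """fit centre and yaw of a row from points pts (n,2) at stations s along it"""
    pts=np.array(pts,float);s=np.array(s,float);c=pts.mean(0)-0
    v=((s-s.mean())[:,None]*(pts-c)).sum(0); u=v/np.linalg.norm(v); c=c-u*s.mean()
    res=pts-(c+np.outer(s,u)); return c,np.degrees(np.arctan2(u[1],u[0])),u,res
E
python3 - <<'E'
from h import *
im=cv2.imread('pics/w1.png'); g=cv2.cvtColor(im,6)
m=robot.camera_model('wrist'); P=[]
for (u,v) in [(236,147),(283,117),(333,86),(385,52)]:
    roi=g[v-26:v+27,u-26:u+27]
    t,b=cv2.threshold(cv2.GaussianBlur(roi,(3,3),0),0,255,cv2.THRESH_BINARY_INV+cv2.THRESH_OTSU)
    c=cv2.HoughCircles(cv2.resize(roi,None,fx=4,fy=4,interpolation=2),3,1,200,param1=100,param2=12,minRadius=56,maxRadius=84)
    k=c[0,0]/4 if c is not None else None
    n,l,st,ce=cv2.connectedComponentsWithStats(b); i=l[26,26]
    print('t',t,'blob',st[i],(ce[i]+[u-26,v-26]).round(1),'hough',(k+[u-26,v-26,0]).round(1) if k is not None else None)
    P.append(onplane(m,k[:2]+[u-26,v-26],.038)[:2])
print(np.round(P,4)); c,y,u,r=rowfit(P,[-.09,-.03,.03,.09]); print(c.round(4),y,r.round(4))
goto(.573,-.2045,.26,69.5)
E
```

```text
t 126.0 blob [ 10   9  34  34 898] [236.6 146.2] hough [236.9 146.9  16.6]
t 127.0 blob [   0    0   53   43 1905] [285.4 109.5] hough [283.6 117.9  16.4]
t 82.0 blob [  9   8  34  36 952] [332.8  85.2] hough NoneTraceback (most recent call last):
  File "<stdin>", line 11, in <module>
TypeError: 'NoneType' object is not subscriptable
```

```bash
python3 - <<'E'
from h import *
m=robot.camera_model('wrist')
P=[onplane(m,k,.038)[:2] for k in [(236.8,146.7),(283.5,117.7),(332.9,85.5),(385.2,52.2)]]
print(np.round(P,4)); c,y,u,r=rowfit(P,[-.09,-.03,.03,.09]); print(c.round(4),y,r.round(4))
goto(.573,-.2045,.26,69.5)
E
```

```text
[[0.4792 0.136 ]
 [0.5296 0.1658]
 [0.5802 0.1971]
 [0.631  0.2278]]
[0.555  0.1817] 31.212092914999324 [[ 0.0012  0.001 ]
 [ 0.0003 -0.0004]
 [-0.0004 -0.0001]
 [-0.001  -0.0005]]
t 0.7 p [0.5602 0.0993 0.2304] move r [-1.000e-03  0.000e+00 -1.214e+00] d [-0.3038  0.0129 -0.0295] F [ 0.5 -0.8  0.3] w 0.0882
```

play_rows([
  [0, 0, -0.18, -0.0608, 0.0026, -0.006, 0.0878],
  [0, 0, -0.36, -0.1215, 0.005, -0.012, 0.0878],
  [0, 0, -0.54, -0.182, 0.0078, -0.018, 0.0878],
  [0, 0, -0.72, -0.243, 0.01, -0.024, 0.0878],
  [0, 0, -0.9, -0.304, 0.013, -0.03, 0.0878],
])

```text
time_s: 1.32
ee_pos: [0.5721, -0.1954, 0.2594]
eef_rot: [[-0.772, 0.636, -0.0], [0.636, 0.772, -0.0], [0.0, -0.0, -1.0]]
force: [1.1, 0.2, 1.2]
gripper_width: 0.0877
finger_force: 0.0
```

play_rows([
  [0, 0, -0.314, 0, 0, 0, 0.0878],
  [0, 0, -0.314, 0, 0, 0, 0.0878],
  [0, 0, -0.314, 0, 0, 0, 0.0878],
  [0, 0, -0.314, 0, 0, 0, 0.0878],
])

```text
time_s: 1.82
ee_pos: [0.5725, -0.1926, 0.2593]
eef_rot: [[-0.928, 0.373, -0.0], [0.373, 0.928, 0.0], [0.0, -0.0, -1.0]]
force: [0.4, -0.7, 0.6]
gripper_width: 0.0877
finger_force: 0.0
```

```bash
python3 - <<'E'
from h import *
m=robot.camera_model('wrist'); im=robot.snapshot('wrist'); cv2.imwrite('pics/w2.png',im)
print(proj(m,[[.601,-.215,.082],[.5445,-.193,.078],[.489,-.172,.074],[.431,-.152,.07]]).round(1))
goto(.573,-.2045,.26,69.5)
E
```

```text
[[302.7 213.7]
 [301.6 157.1]
 [299.8  97.1]
 [295.8  29.7]]
t 1.88 p [ 0.5725 -0.1923  0.2593] move r [-0.    -0.    -0.024] d [-0.005  -0.0112 -0.0007] F [0.2 0.6 0.5] w 0.0877
```

View pics/w2.png

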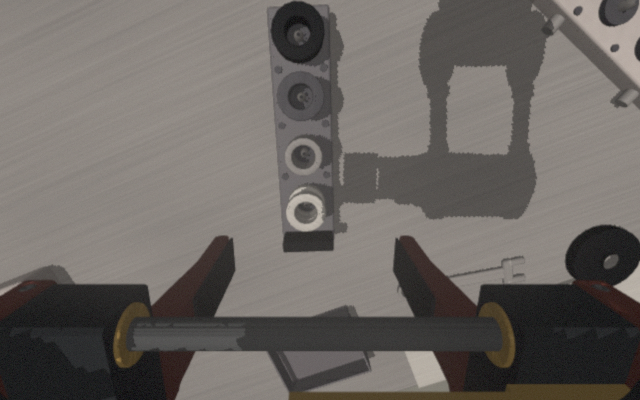

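Picture w2 shows the top rims of the spool at (305,210), sleeve (303,154), grooved (303,96) and disc (298,31), with the black end block at (308,240).

```bash
python3 - <<'E'
from h import *
g=cv2.cvtColor(cv2.imread('pics/w2.png'),6); m=robot.camera_model('wrist'); P=[]
for n,(u,v),h,r in [('disc',(298,31),.07,.026),('groov',(303,96),.074,.024),('sleeve',(303,154),.078,.02),('spool',(305,210),.082,.022)]:
    y0,x0=max(v-34,0),u-34; roi=g[y0:v+35,x0:u+35]; d=m['tvec'] ; rr=m['fx']*r/.335
    c=cv2.HoughCircles(cv2.resize(roi,None,fx=4,fy=4,interpolation=2),cv2.HOUGH_GRADIENT,1,200,param1=80,param2=8,minRadius=int(rr*3.7),maxRadius=int(rr*4.4))
    k=c[0,0]/4+[x0,y0,0]; print(n,k.round(1),round(rr,1),onplane(m,k[:2],h).round(4), onplane(m,(u,v),h).round(4)); P.append(onplane(m,k[:2],h)[:2])
c,y,u,r=rowfit(P,[-.09,-.03,.03,.09]); print(c.round(4),y,r.round(4),'spool',c+.09*u)
E
```

```text
disc [297.4  27.6  26.2] 25.2 [ 0.4299 -0.1498  0.07  ] [ 0.4328 -0.1504  0.07  ]Traceback (most recent call last):
  File "<stdin>", line 6, in <module>
TypeError: 'NoneType' object is not subscriptable
```

```bash
python3 - <<'E'
from h import *
m=robot.camera_model('wrist')
P=[onplane(m,k,h)[:2] for k,h in [((298,30),.07),((303,95.5),.074),((303,154.5),.078),((305,210),.082)]]
c,y,u,r=rowfit(P,[-.09,-.03,.03,.09]); print(np.round(P,4),c.round(4),y,r.round(4))
for s in (.09,.03,-.03,-.09): print((c+s*u).round(4))
x=c+.09*u; goto(x[0],x[1],.12,y+90); goto(x[0],x[1],.05,y+90)
E
```

```text
[[ 0.432  -0.15  ]
 [ 0.4888 -0.1682]
 [ 0.5426 -0.1904]
 [ 0.5982 -0.2109]] [ 0.5154 -0.1799] -20.33211453110894 [[ 0.001  -0.0014]
 [ 0.0015  0.0012]
 [-0.0009 -0.0001]
 [-0.0016  0.0003]]
[ 0.5998 -0.2112]
[ 0.5436 -0.1903]
[ 0.4873 -0.1695]
[ 0.431  -0.1486]
t 1.88 p [ 0.5725 -0.1923  0.2593] move r [-0.    -0.    -0.027] d [-0.0324 -0.0074  0.1393] F [0.2 0.6 0.5] w 0.0877
t 1.88 p [ 0.5725 -0.1923  0.2593] move r [-0.    -0.    -0.027] d [-0.0324 -0.0074  0.2093] F [0.2 0.6 0.5] w 0.0877
```

play_rows([
  [0, 0, -0.027, -0.0324, -0.0074, 0.06, 0.0878],
  [0, 0, -0.027, -0.0324, -0.0074, 0.12, 0.0878],
  [0, 0, -0.027, -0.0324, -0.0074, 0.165, 0.0878],
  [0, 0, -0.027, -0.0324, -0.0074, 0.165, 0.0878],
])

```text
time_s: 2.38
ee_pos: [0.5973, -0.2096, 0.089]
eef_rot: [[-0.938, 0.346, -0.009], [0.346, 0.938, 0.004], [0.01, 0.0, -1.0]]
force: [1.2, 0.2, 0.6]
gripper_width: 0.0879
finger_force: 0.0
```

```bash
python3 - <<'E'
from h import *
goto(.5998,-.2112,.05,69.67)
m=robot.camera_model('wrist'); im=robot.snapshot('wrist'); cv2.imwrite('pics/w3.png',im)
print(proj(m,[[.5998,-.2112,.082],[.5436,-.1903,.078]]).round(1))
E
```

```text
t 2.38 p [ 0.5973 -0.2096  0.089 ] move r [ 0.    -0.01   0.002] d [-0.0033 -0.0006  0.039 ] F [1.2 0.2 0.6] w 0.0879
[[309.8 260.1]
 [309.7 149.3]]
```

View pics/w3.png

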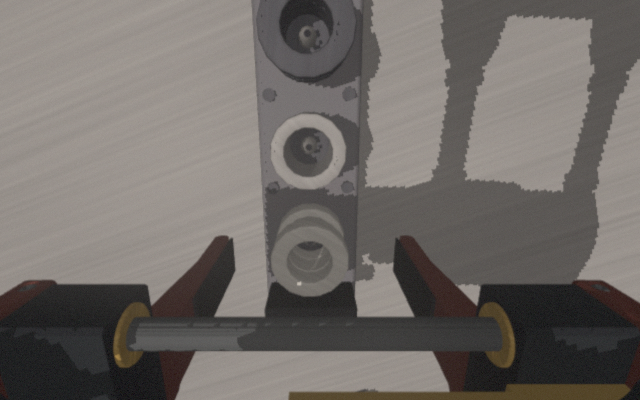

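Picture w3 shows the spool top rim at (310,259) and the sleeve at (309,151). Both are within 2 px of the prediction, so I'll descend and grip.

play_rows([
  [0, 0, 0, -0.0015, 0, 0.0395, 0.0878],
  [0, 0, 0, -0.0015, 0, 0.0395, 0.0878],
  [0, 0, 0, -0.0015, 0, 0.0395, 0.02],
  [0, 0, 0, -0.0015, 0, 0.0395, 0.02],
  [0, 0, 0, -0.0015, 0, 0.0395, 0.02],
])

```text
time_s: 3.05
ee_pos: [0.602, -0.2116, 0.0567]
eef_rot: [[-0.939, 0.345, 0.002], [0.345, 0.939, -0.001], [-0.002, -0.0, -1.0]]
force: [-0.2, 0.9, -0.4]
gripper_width: 0.0616
finger_force: 0.0
```

play_rows([
  [0, 0, 0, 0, 0, 0, 0.02],
  [0, 0, 0, 0, 0, 0, 0.02],
])

```text
time_s: 3.3
ee_pos: [0.6014, -0.2117, 0.0554]
eef_rot: [[-0.939, 0.345, 0.0], [0.345, 0.939, -0.001], [-0.0, -0.001, -1.0]]
force: [-0.4, -1.7, 2.3]
gripper_width: 0.0435
finger_force: 30.0
```

```bash
python3 - <<'E'
from h import *
goto(.5998,-.2112,.05,69.67)
goto(.478,.1351,.17,121.2)
E
```

```text
t 3.3 p [ 0.6014 -0.2117  0.0554] move r [-0.001  0.     0.003] d [ 0.0017 -0.0001  0.0054] F [-0.4 -1.7  2.3] w 0.0435
t 3.3 p [ 0.6014 -0.2117  0.0554] move r [-0.001  0.    -0.897] d [ 0.2354  0.2829 -0.1149] F [-0.4 -1.7  2.3] w 0.0435
```

Grip force is 30 N at a width of 43.5 mm, and the TCP settled at z = 0.0554. Lifting straight up, then checking.

play_rows([
  [0, 0, 0, 0, 0, -0.03, 0.02],
  [0, 0, 0, 0, 0, -0.075, 0.02],
  [0, 0, 0, 0, 0, -0.12, 0.02],
  [0, 0, 0, 0, 0, -0.12, 0.02],
  [0, 0, 0, 0, 0, -0.12, 0.02],
])

```text
time_s: 3.92
ee_pos: [0.601, -0.2111, 0.1734]
eef_rot: [[-0.939, 0.345, -0.002], [0.345, 0.939, 0.001], [0.002, 0.0, -1.0]]
force: [-0.2, 0.1, -1.3]
gripper_width: 0.0438
finger_force: 30.0
```

```bash
python3 - <<'E'
from h import *
goto(.4795,.136,.175,121.2)
E
```

```text
t 3.92 p [ 0.601  -0.2111  0.1734] move r [ 0.001 -0.002 -0.897] d [ 0.2337  0.284  -0.0011] F [-0.2  0.1 -1.3] w 0.0438
```

play_rows([
  [0, 0, -0.1, 0.025, 0.03, 0, 0.02],
  [0, 0, -0.22, 0.058, 0.071, 0, 0.02],
  [0, 0, -0.34, 0.09, 0.109, 0, 0.02],
  [0, 0, -0.46, 0.12, 0.146, 0, 0.02],
  [0, 0, -0.58, 0.151, 0.184, 0, 0.02],
])

```text
time_s: 4.55
ee_pos: [0.5214, 0.0149, 0.1719]
eef_rot: [[-0.973, -0.23, -0.004], [-0.23, 0.973, 0.0], [0.004, 0.001, -1.0]]
force: [0.8, 0.5, -1.9]
gripper_width: 0.0437
finger_force: 30.0
```

```bash
python3 - <<'E'
from h import *
goto(.4795,.136,.175,121.2)
E
```

```text
t 4.55 p [0.5214 0.0149 0.1719] move r [ 0.002 -0.004 -0.313] d [ 0.0129  0.1275 -0.0028] F [ 0.8  0.5 -1.9] w 0.0437
```

play_rows([
  [0, 0, -0.12, 0.004, 0.045, 0, 0.02],
  [0, 0, -0.24, 0.009, 0.09, 0, 0.02],
  [0, 0, -0.315, 0.013, 0.1275, 0, 0.02],
  [0, 0, -0.315, 0.013, 0.1275, 0, 0.02],
  [0, 0, -0.315, 0.013, 0.1275, 0, 0.02],
])

```text
time_s: 5.18
ee_pos: [0.4811, 0.1342, 0.1732]
eef_rot: [[-0.856, -0.516, -0.003], [-0.516, 0.856, -0.001], [0.003, 0.0, -1.0]]
force: [-0.2, 0.2, -1.0]
gripper_width: 0.0439
finger_force: 30.0
```

```bash
python3 - <<'E'
from h import *
goto(.4795,.136,.175,121.2)
m=robot.camera_model('wrist'); im=robot.snapshot('wrist'); cv2.imwrite('pics/w4.png',im)
s=robot.observe();print('roller centre below TCP: ',s['ee_pos'],proj(m,[[.478,.1351,.038]]))
E
```

```text
t 5.17 p [0.4811 0.1342 0.1732] move r [ 0.    -0.003 -0.002] d [ 0.0005  0.0023 -0.0018] F [-0.2  0.2 -1. ] w 0.0439
roller centre below TCP:  [0.48140264 0.13387823 0.17353993] [[315.15033314 189.37846149]]
```

View pics/w4.png

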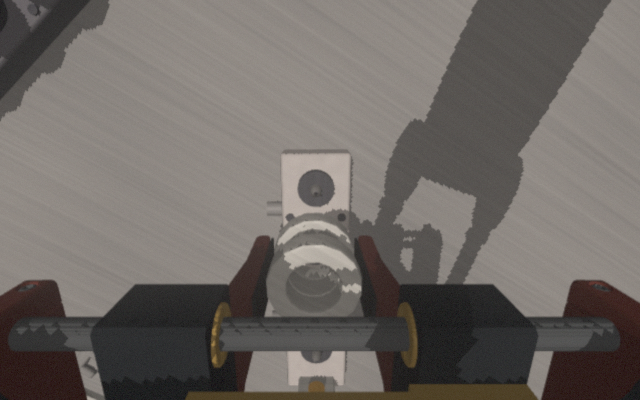

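Picture w4 shows the target stud at (315,188), predicted (315,189), and the spool held upright at (315,280). Lowering.

play_rows([
  [0, 0, 0, 0.0005, 0.002, 0.04, 0.02],
  [0, 0, 0, 0.0005, 0.002, 0.085, 0.02],
  [0, 0, 0, 0.0005, 0.002, 0.105, 0.02],
  [0, 0, 0, 0.0005, 0.002, 0.117, 0.02],
  [0, 0, 0, 0.0005, 0.002, 0.117, 0.02],
])

```text
time_s: 5.85
ee_pos: [0.4804, 0.1359, 0.0582]
eef_rot: [[-0.857, -0.516, -0.0], [-0.516, 0.857, -0.0], [0.0, -0.0, -1.0]]
force: [0.4, 0.3, -2.0]
gripper_width: 0.0437
finger_force: 30.0
```

play_rows([
  [0, 0, 0, 0, 0, 0, 0.02],
  [0, 0, 0, 0, 0, 0, 0.02],
])

```text
time_s: 6.1
ee_pos: [0.4809, 0.1364, 0.0594]
eef_rot: [[-0.856, -0.517, 0.002], [-0.517, 0.856, 0.001], [-0.002, -0.001, -1.0]]
force: [-0.1, -0.0, -1.5]
gripper_width: 0.0437
finger_force: 30.0
```

```bash
python3 - <<'E'
from h import *
goto(.4795,.136,.0555,121.2)
E
```

```text
t 6.1 p [0.4809 0.1364 0.0594] move r [-0.001  0.002 -0.001] d [0.0014 0.0004 0.0039] F [-0.1 -0.  -1.5] w 0.0437
```

play_rows([
  [0, 0, 0, 0.0012, 0, 0.0035, 0.02],
  [0, 0, 0, 0.0012, 0, 0.0035, 0.02],
  [0, 0, 0, 0.0012, 0, 0.0035, 0.02],
])

```text
time_s: 6.48
ee_pos: [0.4797, 0.1358, 0.0553]
eef_rot: [[-0.856, -0.517, 0.002], [-0.517, 0.856, 0.0], [-0.002, -0.001, -1.0]]
force: [0.8, 0.8, 3.4]
gripper_width: 0.0439
finger_force: 30.0
```

play_rows([
  [0, 0, 0, 0, 0, 0, 0.0878],
  [0, 0, 0, 0, 0, 0, 0.0878],
  [0, 0, 0, 0, 0, 0, 0.0878],
  [0, 0, 0, 0, 0, 0, 0.0878],
  [0, 0, 0, 0, 0, 0, 0.0878],
])

```text
time_s: 7.1
ee_pos: [0.479, 0.1355, 0.0544]
eef_rot: [[-0.856, -0.517, -0.0], [-0.517, 0.856, -0.0], [0.0, 0.0, -1.0]]
force: [0.1, -0.1, 0.1]
gripper_width: 0.0871
finger_force: 0.0
```

play_rows([
  [0, 0, 0, 0, 0, -0.03, 0.0878],
  [0, 0, 0, 0, 0, -0.09, 0.0878],
  [0, 0, 0, 0, 0, -0.12, 0.0878],
  [0, 0, 0, 0, 0, -0.12, 0.0878],
  [0, 0, 0, 0, 0, -0.12, 0.0878],
])

```text
time_s: 7.72
ee_pos: [0.4787, 0.1355, 0.1729]
eef_rot: [[-0.856, -0.517, -0.002], [-0.517, 0.856, -0.0], [0.002, 0.001, -1.0]]
force: [0.5, -0.6, -1.0]
gripper_width: 0.088
finger_force: 0.0
```

```bash
python3 - <<'E'
from h import *
goto(.5436,-.1903,.175,69.67)
m=robot.camera_model('wrist'); im=robot.snapshot('wrist'); cv2.imwrite('pics/w5.png',im)
print(proj(m,[[.478,.1351,.082],[.5293,.1662,.038]]))
E
```

```text
t 7.72 p [0.4787 0.1355 0.1729] move r [-0.    -0.002  0.898] d [ 0.1127 -0.3125 -0.0021] F [ 0.5 -0.6 -1. ] w 0.088
[[312.50560826 205.25581741]
 [312.85486907 250.30515726]]
```

View pics/w5.png

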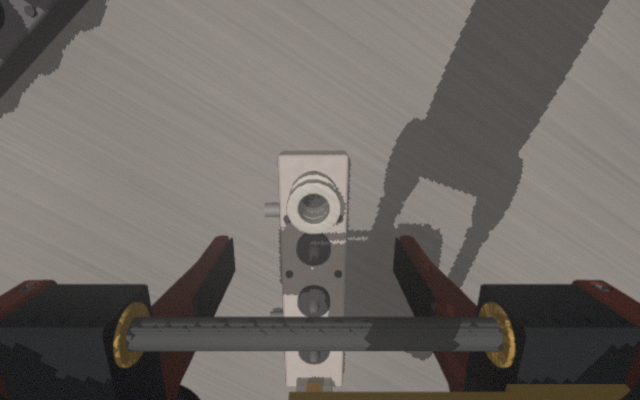

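Picture w5 shows the spool upright on the first stud, with its rim at (313,205) as predicted, and the next stud at (313,249). Going for the sleeve.

play_rows([
  [0, 0, 0.1, 0.011, -0.031, 0, 0.0878],
  [0, 0, 0.24, 0.03, -0.083, 0, 0.0878],
  [0, 0, 0.38, 0.048, -0.132, 0, 0.0878],
  [0, 0, 0.52, 0.065, -0.181, 0, 0.0878],
  [0, 0, 0.66, 0.083, -0.23, 0, 0.0878],
])

```text
time_s: 8.4
ee_pos: [0.5263, -0.1057, 0.1722]
eef_rot: [[-0.993, 0.121, -0.003], [0.121, 0.993, 0.001], [0.003, 0.001, -1.0]]
force: [1.4, 0.2, 0.2]
gripper_width: 0.0879
finger_force: 0.0
```

```bash
python3 - <<'E'
from h import *
goto(.5436,-.1903,.175,69.67)
E
```

```text
t 8.4 p [ 0.5263 -0.1057  0.1722] move r [ 0.    -0.003  0.233] d [-0.0275 -0.0819 -0.0029] F [1.4 0.2 0.2] w 0.0879
```

play_rows([
  [0, 0, 0.12, -0.014, -0.042, 0, 0.0878],
  [0, 0, 0.233, -0.0275, -0.082, 0, 0.0878],
  [0, 0, 0.233, -0.0275, -0.082, 0, 0.0878],
  [0, 0, 0.233, -0.0275, -0.082, 0, 0.0878],
])

```text
time_s: 8.9
ee_pos: [0.544, -0.1882, 0.1728]
eef_rot: [[-0.94, 0.342, -0.003], [0.342, 0.94, 0.002], [0.003, 0.001, -1.0]]
force: [0.2, -0.1, 0.7]
gripper_width: 0.088
finger_force: 0.0
```

```bash
python3 - <<'E'
from h import *
goto(.5436,-.1903,.0495,69.67)
E
```

```text
t 8.9 p [ 0.544  -0.1882  0.1728] move r [ 0.001 -0.003  0.006] d [-0.0007 -0.0022  0.1233] F [ 0.2 -0.1  0.7] w 0.088
```

play_rows([
  [0, 0, 0.005, -0.0005, -0.002, 0.045, 0.0878],
  [0, 0, 0.005, -0.0005, -0.002, 0.09, 0.0878],
  [0, 0, 0.005, -0.0005, -0.002, 0.115, 0.0878],
  [0, 0, 0.005, -0.0005, -0.002, 0.1235, 0.0878],
  [0, 0, 0.005, -0.0005, -0.002, 0.1235, 0.0878],
])

```text
time_s: 9.52
ee_pos: [0.5444, -0.1901, 0.0511]
eef_rot: [[-0.938, 0.346, -0.0], [0.346, 0.938, 0.0], [0.0, 0.0, -1.0]]
force: [0.7, -0.1, 0.4]
gripper_width: 0.0879
finger_force: 0.0
```

play_rows([
  [0, 0, 0, 0, 0, 0, 0.015],
  [0, 0, 0, 0, 0, 0, 0.015],
  [0, 0, 0, 0, 0, 0, 0.015],
  [0, 0, 0, 0, 0, 0, 0.015],
  [0, 0, 0, 0, 0, 0, 0.015],
])

```text
time_s: 10.15
ee_pos: [0.5443, -0.1913, 0.0511]
eef_rot: [[-0.938, 0.348, -0.0], [0.348, 0.938, -0.001], [-0.0, -0.001, -1.0]]
force: [-0.6, -1.9, 0.5]
gripper_width: 0.0411
finger_force: 0.8
```

```bash
python3 - <<'E'
from h import *
goto(.5436,-.1903,.0495,69.67)
E
```

```text
t 10.15 p [ 0.5443 -0.1913  0.0511] move r [-0.001  0.    -0.   ] d [0.001  0.0006 0.0016] F [-0.6 -1.9  0.5] w 0.0411
```

play_rows([
  [0, 0, 0, 0, 0, 0, 0.015],
  [0, 0, 0, 0, 0, 0, 0.015],
  [0, 0, 0, 0, 0, 0, 0.015],
])

```text
time_s: 10.52
ee_pos: [0.5444, -0.1912, 0.0511]
eef_rot: [[-0.938, 0.348, 0.0], [0.348, 0.938, -0.0], [-0.0, -0.0, -1.0]]
force: [-0.9, -1.7, 1.1]
gripper_width: 0.0395
finger_force: 30.0
```

play_rows([
  [0, 0, 0, 0, 0, -0.03, 0.015],
  [0, 0, 0, 0, 0, -0.075, 0.015],
  [0, 0, 0, 0, 0, -0.125, 0.015],
  [0, 0, 0, 0, 0, -0.125, 0.015],
  [0, 0, 0, 0, 0, -0.125, 0.015],
])

```text
time_s: 11.15
ee_pos: [0.5441, -0.1905, 0.1743]
eef_rot: [[-0.938, 0.347, -0.002], [0.347, 0.938, 0.001], [0.002, 0.0, -1.0]]
force: [-1.5, -0.2, -3.2]
gripper_width: 0.0404
finger_force: 30.0
```

```bash
python3 - <<'E'
from h import *
goto(.5302,.1667,.175,121.2)
E
```

```text
t 11.15 p [ 0.5441 -0.1905  0.1743] move r [ 0.001 -0.002 -0.899] d [ 1.371e-01  3.302e-01 -3.000e-04] F [-1.5 -0.2 -3.2] w 0.0404
```

play_rows([
  [0, 0, -0.1, 0.015, 0.036, 0, 0.015],
  [0, 0, -0.23, 0.035, 0.084, 0, 0.015],
  [0, 0, -0.36, 0.055, 0.132, 0, 0.015],
  [0, 0, -0.49, 0.075, 0.18, 0, 0.015],
  [0, 0, -0.62, 0.095, 0.228, 0, 0.015],
])

```text
time_s: 11.78
ee_pos: [0.5332, 0.0575, 0.1727]
eef_rot: [[-0.964, -0.266, -0.005], [-0.266, 0.964, 0.0], [0.005, 0.001, -1.0]]
force: [0.7, -0.4, -2.9]
gripper_width: 0.0399
finger_force: 30.0
```

```bash
python3 - <<'E'
from h import *
goto(.5302,.1667,.175,121.2)
E
```

```text
t 11.78 p [0.5332 0.0575 0.1727] move r [ 0.002 -0.005 -0.275] d [-0.0262  0.106  -0.0023] F [ 0.7 -0.4 -2.9] w 0.0399
```

play_rows([
  [0, 0, -0.11, -0.01, 0.042, 0, 0.015],
  [0, 0, -0.22, -0.02, 0.084, 0, 0.015],
  [0, 0, -0.276, -0.026, 0.106, 0, 0.015],
  [0, 0, -0.276, -0.026, 0.106, 0, 0.015],
  [0, 0, -0.276, -0.026, 0.106, 0, 0.015],
])

```text
time_s: 12.4
ee_pos: [0.5313, 0.1642, 0.1741]
eef_rot: [[-0.858, -0.514, -0.003], [-0.514, 0.858, -0.001], [0.003, 0.001, -1.0]]
force: [0.2, -0.4, -2.9]
gripper_width: 0.0399
finger_force: 30.0
```

```bash
python3 - <<'E'
from h import *
goto(.5302,.1667,.0525,121.2)
E
```

```text
t 12.4 p [0.5313 0.1642 0.1741] move r [ 0.001 -0.003 -0.005] d [-0.0007  0.0026  0.1216] F [ 0.2 -0.4 -2.9] w 0.0399
```

play_rows([
  [0, 0, -0.005, -0.0002, 0.002, 0.04, 0.015],
  [0, 0, -0.005, -0.0002, 0.002, 0.085, 0.015],
  [0, 0, -0.005, -0.0002, 0.002, 0.11, 0.015],
  [0, 0, -0.005, -0.0002, 0.002, 0.12, 0.015],
  [0, 0, -0.005, -0.0002, 0.002, 0.12, 0.015],
])

```text
time_s: 13.02
ee_pos: [0.5309, 0.166, 0.0557]
eef_rot: [[-0.855, -0.518, -0.001], [-0.518, 0.855, -0.0], [0.001, 0.0, -1.0]]
force: [-0.1, -1.0, -2.5]
gripper_width: 0.0397
finger_force: 30.0
```

play_rows([
  [0, 0, 0, 0, 0, 0, 0.015],
  [0, 0, 0, 0, 0, 0, 0.015],
])

```text
time_s: 13.28
ee_pos: [0.5319, 0.1669, 0.0575]
eef_rot: [[-0.855, -0.519, 0.002], [-0.519, 0.855, 0.001], [-0.002, -0.001, -1.0]]
force: [0.5, -0.5, -1.1]
gripper_width: 0.0397
finger_force: 30.0
```

```bash
python3 - <<'E'
from h import *
goto(.5302,.1667,.0511,121.2)
E
```

```text
t 13.28 p [0.5319 0.1669 0.0575] move r [-0.001  0.002  0.001] d [0.0016 0.0007 0.0064] F [ 0.5 -0.5 -1.1] w 0.0397
```

play_rows([
  [0, 0, 0, 0.0012, 0.0005, 0.004, 0.015],
  [0, 0, 0, 0.0012, 0.0005, 0.006, 0.015],
  [0, 0, 0, 0.0012, 0.0005, 0.006, 0.015],
  [0, 0, 0, 0.0012, 0.0005, 0.006, 0.015],
])

```text
time_s: 13.78
ee_pos: [0.5298, 0.1667, 0.051]
eef_rot: [[-0.855, -0.519, 0.001], [-0.519, 0.855, 0.0], [-0.001, -0.0, -1.0]]
force: [-3.3, -1.2, 5.9]
gripper_width: 0.0398
finger_force: 30.0
```

```bash
python3 - <<'E'
from h import *
goto(.5302,.1667,.0511,121.2)
E
```

```text
t 13.78 p [0.5298 0.1667 0.051 ] move r [-0.     0.001  0.002] d [-0.0003 -0.0002 -0.0001] F [-3.3 -1.2  5.9] w 0.0398
```

Seated contact: 5.9 N upward at the expected height. Release and lift.

play_rows([
  [0, 0, 0, 0, 0, 0, 0.0878],
  [0, 0, 0, 0, 0, 0, 0.0878],
  [0, 0, 0, 0, 0, 0, 0.0878],
  [0, 0, 0, 0, 0, 0, 0.0878],
  [0, 0, 0, 0, 0, 0, 0.0878],
])

```text
time_s: 14.4
ee_pos: [0.5298, 0.1665, 0.0499]
eef_rot: [[-0.855, -0.519, -0.0], [-0.519, 0.855, -0.0], [0.0, 0.0, -1.0]]
force: [0.8, 0.0, 0.3]
gripper_width: 0.086
finger_force: 0.0
```

play_rows([
  [0, 0, 0, 0, 0, -0.03, 0.0878],
  [0, 0, 0, 0, 0, -0.09, 0.0878],
  [0, 0, 0, 0, 0, -0.125, 0.0878],
  [0, 0, 0, 0, 0, -0.125, 0.0878],
  [0, 0, 0, 0, 0, -0.125, 0.0878],
])

```text
time_s: 15.02
ee_pos: [0.5294, 0.1665, 0.1736]
eef_rot: [[-0.855, -0.519, -0.002], [-0.519, 0.855, -0.0], [0.002, 0.0, -1.0]]
force: [-0.5, 0.3, 0.0]
gripper_width: 0.0879
finger_force: 0.0
```

```bash
python3 - <<'E'
from h import *
goto(.4873,-.1695,.175,69.67)
E
```

```text
t 15.03 p [0.5294 0.1665 0.1736] move r [-0.    -0.002  0.901] d [ 0.2105 -0.2653 -0.0012] F [-0.5  0.3  0. ] w 0.0879
```

play_rows([
  [0, 0, 0.1, 0.024, -0.03, 0, 0.0878],
  [0, 0, 0.24, 0.056, -0.071, 0, 0.0878],
  [0, 0, 0.38, 0.089, -0.112, 0, 0.0878],
  [0, 0, 0.52, 0.122, -0.153, 0, 0.0878],
  [0, 0, 0.66, 0.154, -0.195, 0, 0.0878],
])

```text
time_s: 15.65
ee_pos: [0.4981, -0.0814, 0.1724]
eef_rot: [[-0.993, 0.118, -0.004], [0.118, 0.993, 0.001], [0.004, 0.0, -1.0]]
force: [1.6, -1.4, -0.5]
gripper_width: 0.0878
finger_force: 0.0
```

```bash
python3 - <<'E'
from h import *
goto(.4873,-.1695,.175,69.67)
E
```

```text
t 15.65 p [ 0.4981 -0.0814  0.1724] move r [-0.    -0.004  0.236] d [ 0.0003 -0.0888 -0.0026] F [ 1.6 -1.4 -0.5] w 0.0878
```

play_rows([
  [0, 0, 0.12, 0, -0.045, 0, 0.0878],
  [0, 0, 0.236, 0, -0.087, 0, 0.0878],
  [0, 0, 0.236, 0, -0.088, 0, 0.0878],
  [0, 0, 0.236, 0, -0.088, 0, 0.0878],
])

```text
time_s: 16.15
ee_pos: [0.4889, -0.1669, 0.1733]
eef_rot: [[-0.94, 0.342, -0.003], [0.342, 0.94, 0.002], [0.003, 0.001, -1.0]]
force: [0.6, 0.3, 1.2]
gripper_width: 0.0881
finger_force: 0.0
```

```bash
python3 - <<'E'
from h import *
goto(.4873,-.1695,.0475,69.67)
m=robot.camera_model('wrist'); im=robot.snapshot('wrist'); cv2.imwrite('pics/w6.png',im)
print(proj(m,[[.4873,-.1695,.074],[.431,-.1486,.07]]).round(1))
E
```

```text
t 16.15 p [ 0.4889 -0.1669  0.1733] move r [ 0.001 -0.003  0.006] d [ 0.0002 -0.0031  0.1258] F [0.6 0.3 1.2] w 0.0881
[[307.9 204. ]
 [308.  128.6]]
```

View pics/w6.png

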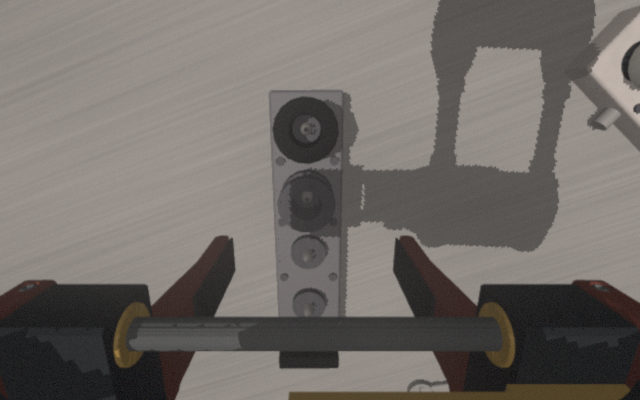

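Picture w6 shows the grooved roller at (306,203) and the disc at (306,129), close to the predictions. Descending on the grooved roller.

play_rows([
  [0, 0, 0.005, 0, -0.0025, 0.045, 0.0878],
  [0, 0, 0.005, 0, -0.0025, 0.09, 0.0878],
  [0, 0, 0.005, 0, -0.0025, 0.115, 0.0878],
  [0, 0, 0.005, 0, -0.0025, 0.126, 0.0878],
  [0, 0, 0.005, 0, -0.0025, 0.126, 0.0878],
])

```text
time_s: 16.82
ee_pos: [0.4885, -0.169, 0.0487]
eef_rot: [[-0.938, 0.346, -0.001], [0.346, 0.938, 0.0], [0.001, 0.0, -1.0]]
force: [0.6, -0.4, -0.2]
gripper_width: 0.0875
finger_force: 0.0
```

play_rows([
  [0, 0, 0, 0, 0, 0, 0.02],
  [0, 0, 0, 0, 0, 0, 0.02],
  [0, 0, 0, 0, 0, 0, 0.02],
  [0, 0, 0, 0, 0, 0, 0.02],
  [0, 0, 0, 0, 0, 0, 0.02],
])

```text
time_s: 17.45
ee_pos: [0.4886, -0.1704, 0.0494]
eef_rot: [[-0.938, 0.348, 0.0], [0.348, 0.938, -0.001], [-0.001, -0.001, -1.0]]
force: [-0.9, -2.9, 2.5]
gripper_width: 0.0473
finger_force: 30.0
```

play_rows([
  [0, 0, 0, 0, 0, 0, 0.02],
  [0, 0, 0, 0, 0, 0, 0.02],
  [0, 0, 0, 0, 0, 0, 0.02],
])

```text
time_s: 17.82
ee_pos: [0.4887, -0.1704, 0.0494]
eef_rot: [[-0.938, 0.348, 0.0], [0.348, 0.938, -0.001], [-0.001, -0.001, -1.0]]
force: [-0.6, -3.6, 4.2]
gripper_width: 0.0471
finger_force: 30.0
```

```bash
python3 - <<'E'
from h import *
goto(.4873,-.1695,.0475,69.67)
E
```

```text
t 17.82 p [ 0.4887 -0.1704  0.0494] move r [-0.001  0.001 -0.   ] d [0.0016 0.0003 0.0019] F [-0.6 -3.6  4.2] w 0.0471
```

play_rows([
  [0, 0, 0, 0, 0, -0.03, 0.02],
  [0, 0, 0, 0, 0, -0.075, 0.02],
  [0, 0, 0, 0, 0, -0.125, 0.02],
  [0, 0, 0, 0, 0, -0.125, 0.02],
  [0, 0, 0, 0, 0, -0.125, 0.02],
])

```text
time_s: 18.45
ee_pos: [0.4881, -0.1691, 0.1719]
eef_rot: [[-0.938, 0.347, -0.002], [0.347, 0.938, 0.002], [0.003, 0.001, -1.0]]
force: [-0.4, 0.3, -2.7]
gripper_width: 0.047
finger_force: 30.0
```

```bash
python3 - <<'E'
from h import *
goto(.5822,.1981,.175,121.2)
E
```

```text
t 18.45 p [ 0.4881 -0.1691  0.1719] move r [ 0.002 -0.002 -0.899] d [ 0.0392  0.377  -0.0027] F [-0.4  0.3 -2.7] w 0.047
```

play_rows([
  [0, 0, -0.1, 0.004, 0.04, 0, 0.02],
  [0, 0, -0.22, 0.009, 0.092, 0, 0.02],
  [0, 0, -0.34, 0.015, 0.143, 0, 0.02],
  [0, 0, -0.46, 0.02, 0.193, 0, 0.02],
  [0, 0, -0.58, 0.025, 0.243, 0, 0.02],
])

```text
time_s: 19.08
ee_pos: [0.5485, 0.0686, 0.1704]
eef_rot: [[-0.974, -0.227, -0.005], [-0.227, 0.974, 0.0], [0.005, 0.001, -1.0]]
force: [-0.3, -1.1, -2.6]
gripper_width: 0.0467
finger_force: 30.0
```

```bash
python3 - <<'E'
from h import *
goto(.5822,.1981,.175,121.2)
E
```

```text
t 19.07 p [0.5485 0.0686 0.1704] move r [ 0.002 -0.005 -0.315] d [-0.0622  0.1185 -0.0047] F [-0.3 -1.1 -2.6] w 0.0467
```

play_rows([
  [0, 0, -0.12, -0.024, 0.045, 0, 0.02],
  [0, 0, -0.24, -0.048, 0.09, 0, 0.02],
  [0, 0, -0.317, -0.062, 0.1185, 0, 0.02],
  [0, 0, -0.317, -0.062, 0.1185, 0, 0.02],
  [0, 0, -0.317, -0.062, 0.1185, 0, 0.02],
])

```text
time_s: 19.7
ee_pos: [0.5827, 0.1954, 0.1716]
eef_rot: [[-0.857, -0.515, -0.004], [-0.515, 0.857, -0.001], [0.004, 0.001, -1.0]]
force: [-0.2, -0.6, -3.0]
gripper_width: 0.0469
finger_force: 30.0
```

```bash
python3 - <<'E'
from h import *
goto(.5822,.1981,.0494,121.2)
E
```

```text
t 19.7 p [0.5827 0.1954 0.1716] move r [ 0.001 -0.004 -0.003] d [-0.0014  0.0024  0.1222] F [-0.2 -0.6 -3. ] w 0.0469
```

play_rows([
  [0, 0, -0.003, 0, 0.002, 0.04, 0.02],
  [0, 0, -0.003, 0, 0.002, 0.085, 0.02],
  [0, 0, -0.003, 0, 0.002, 0.107, 0.02],
  [0, 0, -0.003, 0, 0.002, 0.118, 0.02],
  [0, 0, -0.003, 0, 0.002, 0.118, 0.02],
])

```text
time_s: 20.32
ee_pos: [0.5822, 0.1969, 0.0555]
eef_rot: [[-0.856, -0.517, -0.001], [-0.517, 0.856, -0.0], [0.001, 0.0, -1.0]]
force: [0.2, -0.4, -2.1]
gripper_width: 0.0469
finger_force: 30.0
```

play_rows([
  [0, 0, 0, 0, 0, 0, 0.02],
  [0, 0, 0, 0, 0, 0, 0.02],
])

```text
time_s: 20.58
ee_pos: [0.5833, 0.1979, 0.0576]
eef_rot: [[-0.855, -0.518, 0.002], [-0.518, 0.855, 0.001], [-0.002, -0.001, -1.0]]
force: [-0.0, 1.6, -1.5]
gripper_width: 0.0472
finger_force: 30.0
```

```bash
python3 - <<'E'
from h import *
goto(.5822,.1981,.0494,121.2)
E
```

```text
t 20.57 p [0.5833 0.1979 0.0576] move r [-0.001  0.002  0.   ] d [0.0009 0.0007 0.0082] F [-0.   1.6 -1.5] w 0.0472
```

play_rows([
  [0, 0, 0, 0.0005, 0.0005, 0.004, 0.02],
  [0, 0, 0, 0.0005, 0.0005, 0.0075, 0.02],
  [0, 0, 0, 0.0005, 0.0005, 0.0075, 0.02],
  [0, 0, 0, 0.0005, 0.0005, 0.0075, 0.02],
])

```text
time_s: 21.08
ee_pos: [0.582, 0.1981, 0.0494]
eef_rot: [[-0.855, -0.519, 0.001], [-0.519, 0.855, 0.0], [-0.001, -0.0, -1.0]]
force: [-3.6, 0.2, 4.9]
gripper_width: 0.0473
finger_force: 30.0
```

```bash
python3 - <<'E'
from h import *
goto(.5822,.1981,.0494,121.2)
E
```

```text
t 21.07 p [0.582  0.1981 0.0494] move r [-0.     0.001  0.001] d [-0.0002 -0.0002  0.    ] F [-3.6  0.2  4.9] w 0.0473
```

Contact at exactly the seated height. Release and lift.

play_rows([
  [0, 0, 0, 0, 0, 0, 0.0878],
  [0, 0, 0, 0, 0, 0, 0.0878],
  [0, 0, 0, 0, 0, 0, 0.0878],
  [0, 0, 0, 0, 0, 0, 0.0878],
  [0, 0, 0, 0, 0, 0, 0.0878],
])

```text
time_s: 21.7
ee_pos: [0.5818, 0.1979, 0.0484]
eef_rot: [[-0.855, -0.518, -0.0], [-0.518, 0.855, -0.0], [0.0, 0.0, -1.0]]
force: [-0.5, -0.3, -0.6]
gripper_width: 0.0875
finger_force: 0.0
```

play_rows([
  [0, 0, 0, 0, 0, -0.03, 0.0878],
  [0, 0, 0, 0, 0, -0.09, 0.0878],
  [0, 0, 0, 0, 0, -0.125, 0.0878],
  [0, 0, 0, 0, 0, -0.125, 0.0878],
  [0, 0, 0, 0, 0, -0.125, 0.0878],
])

```text
time_s: 22.32
ee_pos: [0.5815, 0.1978, 0.1721]
eef_rot: [[-0.855, -0.518, -0.002], [-0.518, 0.855, -0.0], [0.002, 0.0, -1.0]]
force: [0.3, -0.0, -0.6]
gripper_width: 0.0875
finger_force: 0.0
```

```bash
python3 - <<'E'
from h import *
goto(.431,-.1486,.175,69.67)
E
```

```text
t 22.32 p [0.5815 0.1978 0.1721] move r [-0.    -0.002  0.9  ] d [ 0.3083 -0.2182 -0.0025] F [ 0.3 -0.  -0.6] w 0.0875
```

play_rows([
  [0, 0, 0.1, 0.034, -0.024, 0, 0.0878],
  [0, 0, 0.23, 0.079, -0.056, 0, 0.0878],
  [0, 0, 0.36, 0.123, -0.087, 0, 0.0878],
  [0, 0, 0.49, 0.168, -0.119, 0, 0.0878],
  [0, 0, 0.62, 0.212, -0.15, 0, 0.0878],
])

```text
time_s: 22.95
ee_pos: [0.4765, -0.0415, 0.1708]
eef_rot: [[-0.997, 0.079, -0.004], [0.079, 0.997, 0.0], [0.004, 0.0, -1.0]]
force: [-0.4, -0.4, 0.6]
gripper_width: 0.0877
finger_force: 0.0
```

```bash
python3 - <<'E'
from h import *
goto(.431,-.1486,.175,69.67)
E
```

```text
t 22.95 p [ 0.4765 -0.0415  0.1708] move r [-0.    -0.004  0.276] d [ 0.0369 -0.1103 -0.004 ] F [-0.4 -0.4  0.6] w 0.0877
```

play_rows([
  [0, 0, 0.11, 0.014, -0.043, 0, 0.0878],
  [0, 0, 0.22, 0.028, -0.086, 0, 0.0878],
  [0, 0, 0.276, 0.037, -0.11, 0, 0.0878],
  [0, 0, 0.276, 0.037, -0.11, 0, 0.0878],
  [0, 0, 0.276, 0.037, -0.11, 0, 0.0878],
])

```text
time_s: 23.58
ee_pos: [0.433, -0.1464, 0.1721]
eef_rot: [[-0.939, 0.343, -0.002], [0.343, 0.939, 0.001], [0.002, 0.001, -1.0]]
force: [-0.3, 0.0, -0.2]
gripper_width: 0.0876
finger_force: 0.0
```

```bash
python3 - <<'E'
from h import *
goto(.431,-.1486,.045,69.67)
E
```

```text
t 23.57 p [ 0.433  -0.1464  0.1721] move r [ 0.001 -0.002  0.005] d [ 0.0008 -0.0028  0.1271] F [-0.3  0.  -0.2] w 0.0876
```

play_rows([
  [0, 0, 0.005, 0.0005, -0.0025, 0.045, 0.0878],
  [0, 0, 0.005, 0.0005, -0.0025, 0.09, 0.0878],
  [0, 0, 0.005, 0.0005, -0.0025, 0.115, 0.0878],
  [0, 0, 0.005, 0.0005, -0.0025, 0.1265, 0.0878],
  [0, 0, 0.005, 0.0005, -0.0025, 0.1265, 0.0878],
])

```text
time_s: 24.2
ee_pos: [0.4318, -0.1485, 0.0465]
eef_rot: [[-0.938, 0.347, -0.001], [0.347, 0.938, 0.001], [0.001, 0.0, -1.0]]
force: [0.7, -0.6, 0.1]
gripper_width: 0.0877
finger_force: 0.0
```

play_rows([
  [0, 0, 0, 0, 0, 0, 0.02],
  [0, 0, 0, 0, 0, 0, 0.02],
  [0, 0, 0, 0, 0, 0, 0.02],
  [0, 0, 0, 0, 0, 0, 0.02],
  [0, 0, 0, 0, 0, 0, 0.02],
])

```text
time_s: 24.82
ee_pos: [0.432, -0.1497, 0.0475]
eef_rot: [[-0.937, 0.349, 0.001], [0.349, 0.937, -0.001], [-0.001, -0.001, -1.0]]
force: [-1.5, -1.6, 3.0]
gripper_width: 0.0523
finger_force: 30.0
```

play_rows([
  [0, 0, 0, 0, 0, 0, 0.02],
  [0, 0, 0, 0, 0, 0, 0.02],
  [0, 0, 0, 0, 0, 0, 0.02],
])

```text
time_s: 25.2
ee_pos: [0.4321, -0.1497, 0.0475]
eef_rot: [[-0.937, 0.349, 0.001], [0.349, 0.937, -0.001], [-0.001, -0.001, -1.0]]
force: [-1.3, -1.7, 5.2]
gripper_width: 0.0524
finger_force: 30.0
```

```bash
python3 - <<'E'
from h import *
goto(.431,-.1486,.0475,69.67)
E
```

```text
t 25.2 p [ 0.4321 -0.1497  0.0475] move r [-0.001  0.001 -0.001] d [0.0014 0.0007 0.    ] F [-1.3 -1.7  5.2] w 0.0524
```

play_rows([
  [0, 0, 0, 0, 0, -0.03, 0.02],
  [0, 0, 0, 0, 0, -0.075, 0.02],
  [0, 0, 0, 0, 0, -0.128, 0.02],
  [0, 0, 0, 0, 0, -0.128, 0.02],
  [0, 0, 0, 0, 0, -0.128, 0.02],
])

```text
time_s: 25.82
ee_pos: [0.4315, -0.1489, 0.1735]
eef_rot: [[-0.937, 0.348, -0.002], [0.348, 0.937, 0.001], [0.002, 0.001, -1.0]]
force: [0.4, -0.1, -1.6]
gripper_width: 0.0525
finger_force: 30.0
```

```bash
python3 - <<'E'
from h import *
goto(.6325,.2285,.175,121.2)
E
```

```text
t 25.82 p [ 0.4315 -0.1489  0.1735] move r [ 0.002 -0.002 -0.9  ] d [-0.057   0.4237 -0.0013] F [ 0.4 -0.1 -1.6] w 0.0525
```

play_rows([
  [0, 0, -0.1, -0.0055, 0.041, 0, 0.02],
  [0, 0, -0.21, -0.012, 0.093, 0, 0.02],
  [0, 0, -0.32, -0.02, 0.146, 0, 0.02],
  [0, 0, -0.43, -0.027, 0.199, 0, 0.02],
  [0, 0, -0.54, -0.034, 0.252, 0, 0.02],
])

```text
time_s: 26.45
ee_pos: [0.5511, 0.0768, 0.1718]
eef_rot: [[-0.982, -0.187, -0.005], [-0.187, 0.982, -0.0], [0.005, 0.001, -1.0]]
force: [0.4, -0.4, -1.1]
gripper_width: 0.0521
finger_force: 30.0
```

```bash
python3 - <<'E'
from h import *
goto(.6325,.2285,.175,121.2)
E
```

```text
t 26.45 p [0.5511 0.0768 0.1718] move r [ 0.002 -0.004 -0.357] d [-0.1083  0.1338 -0.0036] F [ 0.4 -0.4 -1.1] w 0.0521
```

play_rows([
  [0, 0, -0.12, -0.033, 0.041, 0, 0.02],
  [0, 0, -0.24, -0.067, 0.082, 0, 0.02],
  [0, 0, -0.355, -0.1, 0.123, 0, 0.02],
  [0, 0, -0.357, -0.108, 0.1338, 0, 0.02],
  [0, 0, -0.357, -0.108, 0.1338, 0, 0.02],
])

```text
time_s: 27.08
ee_pos: [0.6324, 0.2265, 0.1722]
eef_rot: [[-0.857, -0.515, -0.004], [-0.515, 0.857, -0.001], [0.004, 0.001, -1.0]]
force: [0.9, 0.0, -1.3]
gripper_width: 0.0523
finger_force: 30.0
```

play_rows([
  [0, 0, 0, 0, 0, 0, 0.02],
  [0, 0, 0, 0, 0, 0, 0.02],
])

```text
time_s: 27.32
ee_pos: [0.6331, 0.225, 0.1755]
eef_rot: [[-0.858, -0.513, 0.0], [-0.513, 0.858, -0.0], [-0.0, -0.0, -1.0]]
force: [0.8, -0.5, -1.0]
gripper_width: 0.0523
finger_force: 30.0
```

```bash
python3 - <<'E'
from h import *
goto(.6325,.2285,.0475,121.2)
m=robot.camera_model('wrist'); im=robot.snapshot('wrist'); cv2.imwrite('pics/w7.png',im)
print(proj(m,[[.5293,.1662,.078],[.5807,.1972,.074],[.632,.2283,.038]]).round(1))
E
```

```text
t 27.32 p [0.6331 0.225  0.1755] move r [-0.     0.    -0.005] d [-0.0013  0.0034  0.128 ] F [ 0.8 -0.5 -1. ] w 0.0523
[[316.3  42. ]
 [316.4 128.5]
 [316.4 191.4]]
```

View pics/w7.png

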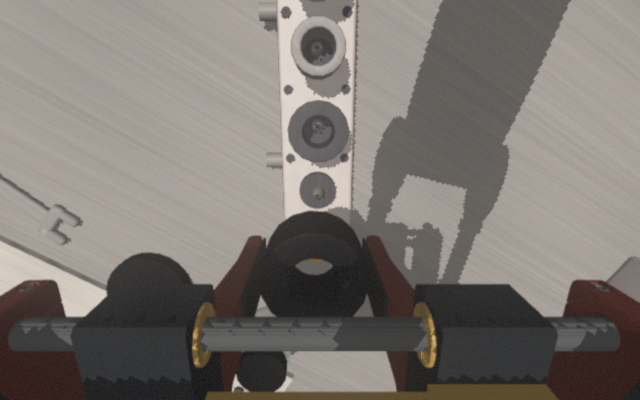

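Picture w7 shows the sleeve at (318,46) and the grooved roller at (318,131), both down with the stud pins visible in their bores. The last stud is at (318,190), about 1 mm from the prediction. Lowering the disc.

play_rows([
  [0, 0, -0.005, 0, 0.0043, 0.04, 0.02],
  [0, 0, -0.005, 0, 0.0043, 0.085, 0.02],
  [0, 0, -0.005, 0, 0.0043, 0.112, 0.02],
  [0, 0, -0.005, 0, 0.0043, 0.121, 0.02],
  [0, 0, -0.005, 0, 0.0043, 0.121, 0.02],
])

```text
time_s: 28.0
ee_pos: [0.6311, 0.2296, 0.0545]
eef_rot: [[-0.855, -0.519, 0.0], [-0.519, 0.855, 0.0], [-0.0, -0.0, -1.0]]
force: [-0.4, 0.1, -0.7]
gripper_width: 0.0524
finger_force: 30.0
```

play_rows([
  [0, 0, 0, 0, 0, 0, 0.02],
  [0, 0, 0, 0, 0, 0, 0.02],
])

```text
time_s: 28.25
ee_pos: [0.6319, 0.2302, 0.0559]
eef_rot: [[-0.855, -0.519, 0.003], [-0.519, 0.855, 0.001], [-0.003, -0.001, -1.0]]
force: [-0.4, -0.9, -1.3]
gripper_width: 0.052
finger_force: 30.0
```

```bash
python3 - <<'E'
from h import *
goto(.631,.229,.0475,121.2)
E
```

```text
t 28.25 p [0.6319 0.2302 0.0559] move r [-0.001  0.003  0.001] d [ 0.0014 -0.0006  0.0083] F [-0.4 -0.9 -1.3] w 0.052
```

play_rows([
  [0, 0, 0, 0.001, -0.0005, 0.004, 0.02],
  [0, 0, 0, 0.001, -0.0005, 0.0078, 0.02],
  [0, 0, 0, 0.001, -0.0005, 0.0078, 0.02],
  [0, 0, 0, 0.001, -0.0005, 0.0078, 0.02],
])

```text
time_s: 28.75
ee_pos: [0.6306, 0.2291, 0.0475]
eef_rot: [[-0.855, -0.519, 0.001], [-0.519, 0.855, 0.0], [-0.001, -0.0, -1.0]]
force: [-2.3, -0.6, 5.1]
gripper_width: 0.052
finger_force: 30.0
```

```bash
python3 - <<'E'
from h import *
goto(.631,.229,.0475,121.2)
E
```

```text
t 28.75 p [0.6306 0.2291 0.0475] move r [-0.     0.001  0.001] d [-0.0003 -0.0003  0.    ] F [-2.3 -0.6  5.1] w 0.052
```

play_rows([
  [0, 0, 0, 0, 0, 0, 0.0878],
  [0, 0, 0, 0, 0, 0, 0.0878],
  [0, 0, 0, 0, 0, 0, 0.0878],
  [0, 0, 0, 0, 0, 0, 0.0878],
  [0, 0, 0, 0, 0, 0, 0.0878],
])

```text
time_s: 29.38
ee_pos: [0.6304, 0.2291, 0.046]
eef_rot: [[-0.855, -0.519, -0.0], [-0.519, 0.855, -0.0], [0.0, 0.0, -1.0]]
force: [0.1, -0.4, 0.2]
gripper_width: 0.088
finger_force: 0.0
```

play_rows([
  [0, 0, 0, 0, 0, -0.03, 0.0878],
  [0, 0, 0, 0, 0, -0.09, 0.0878],
  [0, 0, 0, 0.01, 0, -0.15, 0.0878],
  [0, 0, 0, 0.02, 0, -0.2, 0.0878],
  [0, 0, 0, 0.02, 0, -0.2, 0.0878],
])

```text
time_s: 30.0
ee_pos: [0.6145, 0.2189, 0.2534]
eef_rot: [[-0.855, -0.519, 0.011], [-0.519, 0.855, 0.003], [-0.011, -0.003, -1.0]]
force: [0.7, -1.0, -0.1]
gripper_width: 0.0879
finger_force: 0.0
```

play_rows([
  [0, 0, 0, 0, 0, 0, 0.0878],
  [0, 0, 0, 0, 0, 0, 0.0878],
])

```text
time_s: 30.25
ee_pos: [0.6129, 0.2186, 0.2434]
eef_rot: [[-0.855, -0.519, -0.004], [-0.519, 0.855, -0.001], [0.004, 0.001, -1.0]]
force: [0.2, -0.9, -1.0]
gripper_width: 0.0879
finger_force: 0.0
```

```bash
python3 - <<'E'
from h import *
goto(.632,.228,.25,121.2)
m=robot.camera_model('wrist'); im=robot.snapshot('wrist')
print(proj(m,[[.478,.1351,.082],[.5293,.1662,.078],[.5807,.1972,.074],[.632,.2283,.07]]).round(1))
sc=robot.snapshot('side')
A=cv2.resize(im[0:250,200:450],(480,480),interpolation=2); B=cv2.resize(sc[130:210,270:410],(320,183),interpolation=2)
out=np.zeros((480,800,3),np.uint8); out[:,:480]=A; out[:183,480:]=B
s2=robot.snapshot('scene'); out[200:400,480:]=cv2.resize(s2[160:260,350:510],(320,200),interpolation=2)
cv2.imwrite('pics/fin.png',out)
E
```

```text
t 30.25 p [0.6129 0.2186 0.2434] move r [ 0.001 -0.004  0.001] d [-0.0212 -0.0019 -0.0066] F [ 0.2 -0.9 -1. ] w 0.0879
[[310.6   5.9]
 [310.9  80.4]
 [310.9 145.2]
 [311.1 202. ]]
```

View pics/fin.png

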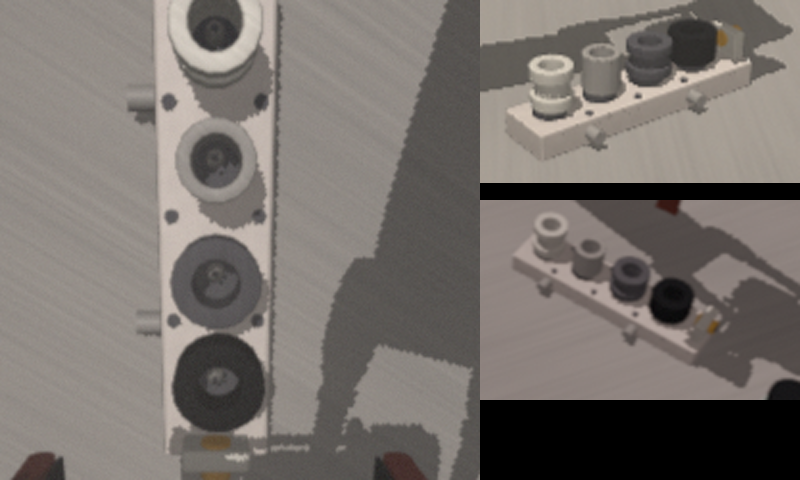

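The final picture (wrist, side and scene crops) shows spool, sleeve, grooved and disc in that order towards the brass guide. All four are upright, with the pins centred in their bores. The gripper is clear, so I'll hand in.

```bash
python3 -c "
from bench import robot
print(robot.finish_job())"
```

```text
the job is handed in; nothing more can be done
None
```

The job is handed in at about 30 s of robot time: all four rollers stand upright and seated on the cassette studs in reverse order (spool farthest from the wire guide, then sleeve, grooved, and disc beside it), as checked in the final pictures; the hand-in gave no verdict.

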